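Load the power module into the channel of its thickness

TASK

Take the module that stands alone at the end of the rack, apart from the other two, feel its thickness with the fingers, and set it down to the floor of the one channel of the test fixture that it fits snugly. Then slide it along the channel until the sprung contact bar at the far end has given by about 5 mm, hold it pressed for half a second, let go and leave it standing in the channel. Work gently: do not jam the module, do not drive the bar to its end, and leave the other two modules and the bench things where they are.

Things in the scene. Friction and masses are not known exactly. Their poses are not given: they have to be found in the camera images.
- module_a: Aluminium-cased power module standing upright: a plain bar 80 mm long (its x), 65 mm high (z), and 9, 13 or 17 mm thick (y). The three modules look alike, one of each thickness; which is which is not told: feel it with the fingers. Places are shuffled. About 0.11 to 0.2 kg. Origin: centre of its underside.
- module_b: Aluminium-cased power module standing upright: a plain bar 80 mm long (its x), 65 mm high (z), and 9, 13 or 17 mm thick (y). The three modules look alike, one of each thickness; which is which is not told: feel it with the fingers. Places are shuffled. About 0.11 to 0.2 kg. Origin: centre of its underside.
- module_c: Aluminium-cased power module standing upright: a plain bar 80 mm long (its x), 65 mm high (z), and 9, 13 or 17 mm thick (y). The three modules look alike, one of each thickness; which is which is not told: feel it with the fingers. Places are shuffled. About 0.11 to 0.2 kg. Origin: centre of its underside.
- rack: Low dark steel rack fixed to the bench, 108 mm (x) by 150 mm (y). Three pockets in a row (y = 45, -20, -55 mm), 20 mm wide, floor 4 mm and walls 16 mm above the table; a module stands in each, its length along the rack's x. The pocket at y = 45 stands apart. Origin: centre of the underside.
- lone_pocket (a point): Centre of the floor of the rack's pocket that stands apart (4 mm above the table): the module to load stands here. Axes as the rack's.
- fixture: Fixed test fixture, black base 190 x 124 mm. Three channels along its x (at y = -32, 0, 32 mm; 10.5, 14.5, 18.5 mm wide for 9, 13, 17 mm modules), floor 6 mm above the table, between walls from x = -80 to 45 mm, tops 26 mm above the table, mouths with lead-ins 3 mm wide per side and 5 mm deep. A sprung bar crosses beyond the walls. Origin: on the table at x = y = 0; +x points to the bar.
- channel_narrow (a point): The 10.5 mm channel, at the fixture's -y side, for the 9 mm module. Point on the channel floor (6 mm above the table) at mid-width, below the fixture's origin; x along the channel towards the sprung bar, y across, z up.
- channel_middle (a point): The 14.5 mm channel, in the middle, for the 13 mm module. Point on the channel floor (6 mm above the table) at mid-width, below the fixture's origin; x along the channel towards the sprung bar, y across, z up.
- channel_wide (a point): The 18.5 mm channel, at the fixture's +y side, for the 17 mm module. Point on the channel floor (6 mm above the table) at mid-width, below the fixture's origin; x along the channel towards the sprung bar, y across, z up.
- contact_bar (a joint): Travel of the sprung aluminium bar across the channels (face 8 to 40 mm above the table) along the fixture's +x: 0 at rest, grows as pushed in, about 1 N per mm, no preload, hard end at 12 mm, springs back. Its face at rest stands 50 to 70 mm beyond the fixture's origin along +x, set anew each time and not measured: find it by feel.
- pliers: Bystander: pliers with red grips lying on the bench, about 155 mm long, 14 mm high. Origin: under the middle.
- spool: Bystander: grey flanged spool standing on the bench, 54 mm across, 38 mm high. Origin: centre of its underside.
- helping_hand: Bystander: stand with a 90 by 60 mm dark steel foot and a rod 170 mm high with a cross bar. Origin: centre of its underside.

How it is judged (in metres and radians):
On the way, in this order (a step that is already met when the one before it is completed fails the run):
1. a module is lifted clear of the rack (z of any of module_a, module_b, module_c in the frame of lone_pocket above 0.03 m), for 0.1 s.
2. the module is in the channel of its thickness, down on the floor, and holds the bar pressed in by 3 to 8 mm (value of joint contact_bar between 0.003 and 0.008 m and ((y of module_a in the frame of channel_middle between -0.0025 and 0.0025 m and z of module_a in the frame of channel_middle below 0.0025 m and x of module_a in the frame of channel_middle between -0.005 and 0.045 m and angle between module_a's own z axis and vertical below 0.06 rad and angle between the x axis of module_a and the x axis of fixture, either way round below 0.06 rad) or (y of module_b in the frame of channel_wide between -0.0025 and 0.0025 m and z of module_b in the frame of channel_wide below 0.0025 m and x of module_b in the frame of channel_wide between -0.005 and 0.045 m and angle between module_b's own z axis and vertical below 0.06 rad and angle between the x axis of module_b and the x axis of fixture, either way round below 0.06 rad) or (y of module_c in the frame of channel_narrow between -0.0025 and 0.0025 m and z of module_c in the frame of channel_narrow below 0.0025 m and x of module_c in the frame of channel_narrow between -0.005 and 0.045 m and angle between module_c's own z axis and vertical below 0.06 rad and angle between the x axis of module_c and the x axis of fixture, either way round below 0.06 rad))), for 0.3 s.
At the end, for the whole second after the job is handed in: The lone module rests upright in the channel of its thickness: within 2.5 mm of mid-width and floor, 0.06 rad along it, its centre 5 mm before to 45 mm beyond the fixture's origin. The other two stand within 12 mm of where they were (((y of module_a in the frame of channel_middle between -0.0025 and 0.0025 m and z of module_a in the frame of channel_middle below 0.0025 m and x of module_a in the frame of channel_middle between -0.005 and 0.045 m and angle between module_a's own z axis and vertical below 0.06 rad and angle between the x axis of module_a and the x axis of fixture, either way round below 0.06 rad and distance of each of module_b, module_c from where it was at the start of the episode below 0.012 m and horizontal distance between each of module_b, module_c and lone_pocket above 0.04 m and angle between each of module_b, module_c's own z axis and vertical below 0.1 rad and linear speed of module_a below 0.01 m/s) or (y of module_b in the frame of channel_wide between -0.0025 and 0.0025 m and z of module_b in the frame of channel_wide below 0.0025 m and x of module_b in the frame of channel_wide between -0.005 and 0.045 m and angle between module_b's own z axis and vertical below 0.06 rad and angle between the x axis of module_b and the x axis of fixture, either way round below 0.06 rad and distance of each of module_a, module_c from where it was at the start of the episode below 0.012 m and horizontal distance between each of module_a, module_c and lone_pocket above 0.04 m and angle between each of module_a, module_c's own z axis and vertical below 0.1 rad and linear speed of module_b below 0.01 m/s) or (y of module_c in the frame of channel_narrow between -0.0025 and 0.0025 m and z of module_c in the frame of channel_narrow below 0.0025 m and x of module_c in the frame of channel_narrow between -0.005 and 0.045 m and angle between module_c's own z axis and vertical below 0.06 rad and angle between the x axis of module_c and the x axis of fixture, either way round below 0.06 rad and distance of each of module_a, module_b from where it was at the start of the episode below 0.012 m and horizontal distance between each of module_a, module_b and lone_pocket above 0.04 m and angle between each of module_a, module_b's own z axis and vertical below 0.1 rad and linear speed of module_c below 0.01 m/s))); the robot touches nothing.
It fails at once if the contact bar is driven in beyond 9 mm (value of joint contact_bar above 0.009 m).
It fails at once if a module is forced against the fixture with more than 50 N (contact force between any of module_a, module_b, module_c and fixture above 50 N).
It fails at once if the pliers is moved more than 20 mm (distance of pliers from where it was at the start of the episode above 0.02 m).
It fails at once if the spool is moved more than 20 mm (distance of spool from where it was at the start of the episode above 0.02 m).
It fails at once if the helping hand is moved more than 20 mm (distance of helping_hand from where it was at the start of the episode above 0.02 m).
It also fails if it takes over 64 s, if anything falls off the work surface, if the arm or the gripper's body presses on something with over 40 N, if the wrist force passes 120 N, or if a joint passes its speed limit or range.

ROBOT

A 6-joint arm with a two-finger parallel gripper is mounted at the origin on the work surface. World frame = base frame: x ahead of the robot, y to its left, z up, the work surface at z = 0. Lengths are in mm, angles in rad, forces in N, time in s.
With the tool pointing down it reaches from about 275 to 825 mm from the base axis. Payload 4.9 kg.
Tool frame: the origin (TCP) lies at the very end of the fingers, on their centre line; the grasp point (between the pads) lies 19 mm behind it; z points along the fingers, y is the direction in which the jaws open and shut (so a half turn about z gives the same grasp; the last joint's range is limited). The gripper opens to 85 mm and grips with 20 to 120 N. Pads are 22 mm wide; open, the fingers measure 114 mm over their backs; the gripper's body (76 mm by 85 mm) begins 54 mm behind the grasp point. The pads swing forward as they close: fully open they stand 13 mm farther back than shut.
Start: joints at [-1.249, 0.326, -0.193, 1.052, 0, 1.437], TCP at [242.113, -493.862, 231.281] pointing down, gripper open.
Joint ranges: [-2.65, 2.65], [-0.97, 1.79], [-1.3, 1.35], [-1.93, 2.1], [-1.47, 1.37], [-3.14, 3.14]. Speed limits (rad/s): [2.57, 2.57, 3.14, 3.14, 3.14, 3.14].

INTERFACE

Orientations are given as [roll, pitch, yaw] about the fixed x, y, z axes, in that order (R = Rz(yaw) Ry(pitch) Rx(roll)).
In Python, from bench import bot, solve_ik, imaging gives the robot as it stands. Calls block until the motion is done:
- bot.move_ptp(position, orientation): joint-space move of the TCP to a pose.
- bot.movel(position, rot=None, max_speed=150, threshold=None): straight line of the TCP; rot=None keeps the orientation; max_speed is the mean speed in mm/s. With threshold (N) it stops when the force on the tool has changed by that much, and returns True; else False.
- bot.move_j(angles): joint-space move.
- bot.grip(opening, effort=None): opening from 0.0 (shut) to 1.0 (fully open); effort is the grip in N (None keeps the last); returns when the fingers have stopped.
- bot.dwell(seconds).
- solve_ik(position, orientation): joint angles nearest the present ones, or None.
- bot.get_state(): the state.
- imaging.capture(name): name is "scene" or "top" or "wrist"; returns the picture (480x640x3 uint8, blue, green, red); there is no depth.
- imaging.camera_model(name): a dict with "K" (3x3 intrinsics, pixels), "position" and "rotation" of the camera in the world. Camera axes: x right, y up, looking along -z (the intrinsics and any distortion apply to the point x, -y, -z); pixel columns grow to the right and rows downward; lengths in mm; the calibration is good to about 2 mm. A picture is of the moment at which its call begins: read the wrist's pose just before it. camera_model takes no time and is no camera call; for the wrist camera it gives the pose at the moment of the call.
A pose or a line that the arm cannot do raises bot.IKError and nothing moves.
- bot.sign_off(): hands the job in, once; it reports no verdict.
The state is a dict: "t": time; "qpos": joint angles; "joint_velocities": joint speeds; "effort": joint torques, N m; "tcp_pos": TCP position; "orientation": TCP orientation; "contact_force": force on the tool from outside, world axes, zero at the start; "wrist_torque": the same for the moment, N m; "opening": opening from 0.0 (shut) to 1.0 (fully open).
Only numpy, scipy, OpenCV 4.12 (cv2) and the standard library are available. Lean on these libraries where they do the work, as an engineer would, in place of code of your own. Each camera call takes 0.05 s, during which the arm holds its last target. There are 200 camera calls.

## Working session

There is one attempt and no reset: what is moved stays moved. The work goes in short steps, each a Python script; the robot and the scene stay as the last script left them, time stands still between calls to the robot, and variables do not carry over. Pictures are saved under pics/ and viewed, about 8 in all and at most 12, crops included, and the job is handed in when it is done.

```bash
mkdir -p pics && ls && python3 - <<'E'
from bench import bot, imaging
import cv2
for n in("scene","top"):
    cv2.imwrite(f"pics/{n}0.png",imaging.capture(n)); m=imaging.camera_model(n); print(m)
E
```

```text
pics
{'K': array([[552.93703409,   0.        , 320.15722405],
       [  0.        , 552.93703409, 228.73995483],
       [  0.        ,   0.        ,   1.        ]]), 'position': array([ 979.07888799, -756.43832296,  703.70822696]), 'rotation': array([0.96975824, 0.00915895, 0.48114792])}
{'K': array([[561.42819044,   0.        , 314.82217628],
       [  0.        , 561.42819044, 234.82392533],
       [  0.        ,   0.        ,   1.        ]]), 'position': array([ 401.09236713,   74.73232743, 1320.40952414]), 'rotation': array([ 0.11104714,  0.01836418, -1.5578535 ])}
```

View pics/top0.png

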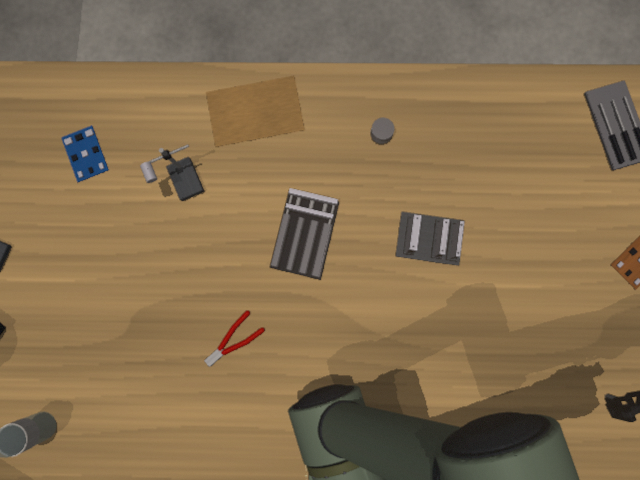

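View pics/scene0.png

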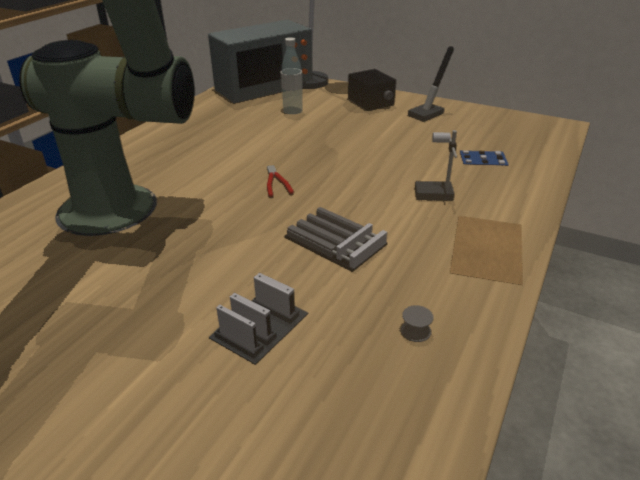

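The top view shows the fixture near pixel (305,233) with the bar at its upper (+x) end. The rack is near (430,238), with the lone module at about (415,233). Next I compute rough poses and take close wrist looks.

```bash
cat > h.py <<'E'
import numpy as np, cv2
from scipy.spatial.transform import Rotation as Ro
from bench import bot, solve_ik, imaging
def ray(m,px):
    R=Ro.from_euler('xyz',m['rotation']).as_matrix()
    d=np.linalg.inv(m['K'])@[px[0],px[1],1]; return R@(d*[1,-1,-1])
def plane(m,px,z):
    d=ray(m,px); p=np.array(m['position']); return p+d*(z-p[2])/d[2]
def proj(m,P):
    R=Ro.from_euler('xyz',m['rotation']).as_matrix()
    c=(np.atleast_2d(P)-m['position'])@R*[1,-1,-1]; q=c@np.array(m['K']).T
    return q[:,:2]/q[:,2:]
E
python3 - <<'E'
from h import *
m=imaging.camera_model("top")
for n,c in dict(rack=[(402,212),(465,218),(460,265),(396,257)],fix=[(289,189),(339,199),(320,278),(270,268)]).items():
    P=np.array([plane(m,p,4) for p in c]); C=P.mean(0); d=(P[0]+P[1]-P[2]-P[3])/2; print(n,C,np.hypot(*d[:2]),np.arctan2(d[1],d[0]),np.linalg.norm(P[0]-P[1]))
    y=np.arctan2(d[1],d[0])
    for yy in(y,y+np.pi,y-np.pi): print(yy,solve_ik([C[0],C[1],300],[np.pi,0,yy]), solve_ik([C[0],C[1],30],[np.pi,0,yy]))
s=bot.get_state();print(s['t'],s['orientation']); print(imaging.camera_model("wrist"))
E
```

```text
rack [ 543.29556064 -171.5637306     4.        ] 109.71456642510528 -0.12758532959641583 148.5049000421887
-0.12758532959641583 [-0.43541702  0.32969052 -0.01164596  1.22945984  0.          2.83376097] [-0.43541702  0.56991888 -0.38251485  0.6183626   0.          2.83376097]
3.0140073239933773 [-0.43541702  0.32969052 -0.01164596  1.22945984  0.         -0.30783169] [-0.43541702  0.56991888 -0.38251485  0.6183626   0.         -0.30783169]
-3.269177983186209 [-0.43541702  0.32969052 -0.01164596  1.22945984  0.         -0.30783169] [-0.43541702  0.56991888 -0.38251485  0.6183626   0.         -0.30783169]
fix [551.18845303 125.17216872   4.        ] 192.8558320831237 -0.21990057120195797 121.48361135436544
-0.21990057120195797 [ 0.09272268  0.32084741 -0.02413465  1.22581426  0.         -2.8289694 ] [ 0.09272268  0.56348233 -0.39514534  0.61216865  0.         -2.8289694 ]
2.921692082387835 [ 0.09272268  0.32084741 -0.02413465  1.22581426  0.          0.31262325] [ 0.09272268  0.56348233 -0.39514534  0.61216865  0.          0.31262325]
-3.3614932247917513 [ 0.09272268  0.32084741 -0.02413465  1.22581426  0.          0.31262325] [ 0.09272268  0.56348233 -0.39514534  0.61216865  0.          0.31262325]
0.1 [-3.14006163e+00 -1.96570602e-04  4.55790994e-01]
{'K': array([[336.96756026,   0.        , 315.57141238],
       [  0.        , 336.96756026, 241.42018032],
       [  0.        ,   0.        ,   1.        ]]), 'position': array([ 307.77235219, -461.11908363,  373.44473101]), 'rotation': array([-2.89392936e-01,  6.09079467e-04, -1.11395622e+00])}
```

```bash
python3 - <<'E'
from h import *
import pickle
ms={}
for n,p,y in(("fix",[551,125,210],2.922),("rack",[543,-172,210],3.014)):
    bot.move_ptp(p,[np.pi,0,y]); bot.dwell(.2)
    m=imaging.camera_model("wrist"); im=imaging.capture("wrist"); ms[n]=m
    cv2.imwrite(f"pics/w_{n}.png",im); print(m['position'],m['rotation'])
pickle.dump(ms,open("ms.pkl","wb")); print(bot.get_state()['t'])
E
```

```text
[480.70414426 140.72433332 352.85629298] [-2.90384011e-01  7.22147625e-04  1.35108453e+00]
[ 471.67569267 -161.17444834  352.89194871] [-2.90305695e-01  5.79676754e-04  1.44634427e+00]
4.2
```

View pics/w_fix.png

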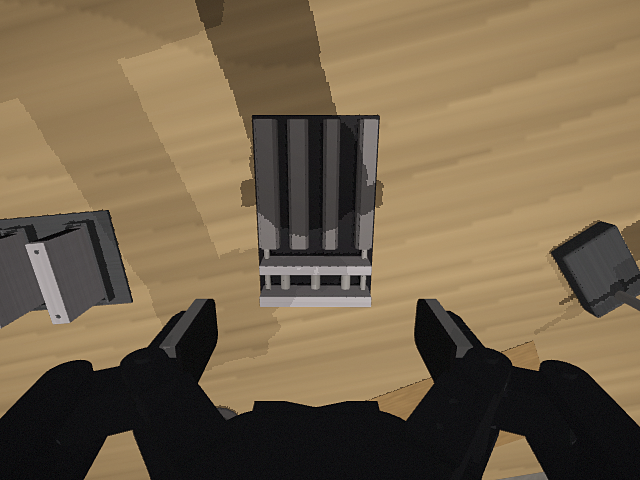

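View pics/w_rack.png

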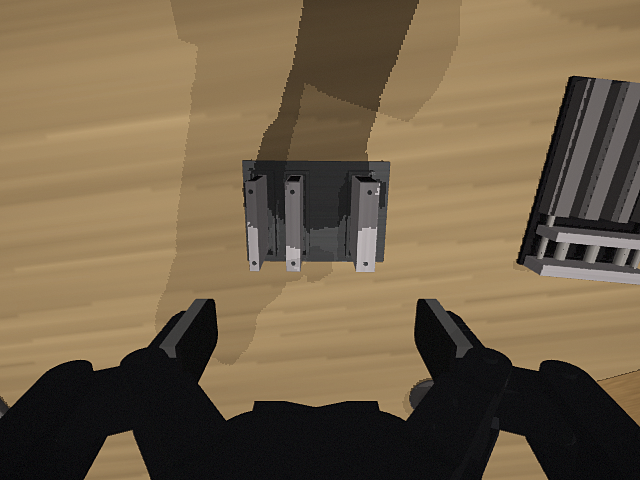

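The fixture shows its bar at the bottom of the image, with channels from left to right narrow, middle, wide. In the rack view the lone module's top face runs from (367,180) to (366,270). I zoom in on both for edges.

```bash
python3 - <<'E'
import cv2,numpy as np
a=cv2.imread("pics/w_fix.png")[108:308,245:390]; b=cv2.imread("pics/w_rack.png")[155:280,235:395]
f=lambda i:cv2.convertScaleAbs(i,alpha=1.3,beta=30)
A=cv2.resize(f(a),None,fx=3,fy=3,interpolation=cv2.INTER_NEAREST);B=cv2.resize(f(b),None,fx=2.2,fy=4,interpolation=cv2.INTER_NEAREST)
o=np.zeros((600,A.shape[1]+B.shape[1]+8,3),np.uint8);o[:600,:A.shape[1]]=A;o[:B.shape[0],A.shape[1]+8:]=B
for k in range(0,600,30): cv2.putText(o,str(108+k//3),(0,k+4),0,.3,(0,255,255),1)
for k in range(0,A.shape[1],30): cv2.putText(o,str(245+k//3),(k-8,8),0,.3,(0,255,255),1)
cv2.imwrite("pics/z.png",o);print(o.shape)
E
```

```text
(600, 795, 3)
```

View pics/z.png

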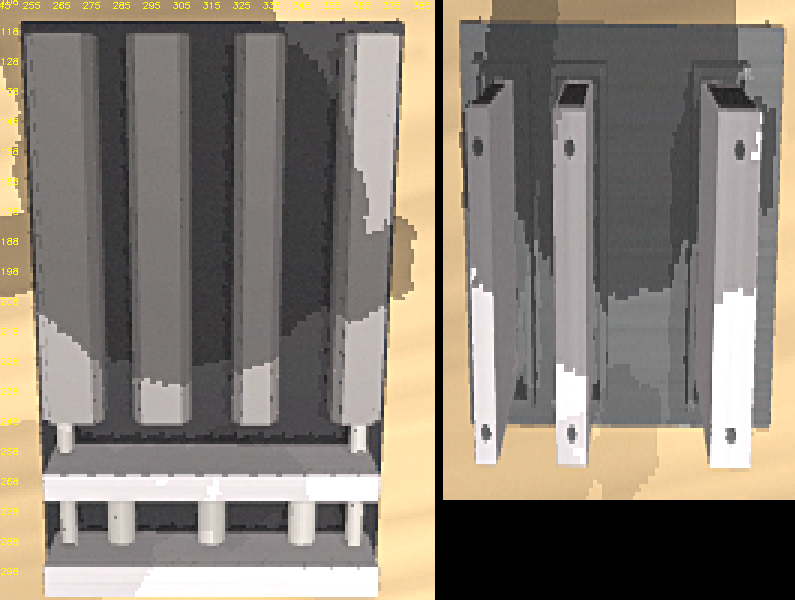

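```bash
python3 - <<'E'
from h import *
import pickle
from scipy.optimize import least_squares
ms=pickle.load(open("ms.pkl","rb"))
obj=[];px=[]
for yy,t,b in((-23.75,133,138),(-10.25,182,182),(10.25,238,240),(19.75,278,278),(44.25,355,344)):
    obj+=[(-80,yy,26),(45,yy,26)]; px+=[(245+t/3,108+33/3),(245+b/3,108+424/3)]
obj=np.array(obj,float);px=np.array(px)
def W(p): 
    c,s=np.cos(p[2]),np.sin(p[2]); return np.c_[p[0]+c*obj[:,0]-s*obj[:,1],p[1]+s*obj[:,0]+c*obj[:,1],obj[:,2]]
r=least_squares(lambda p:(proj(ms["fix"],W(p))-px).ravel(),[551,125,-.22]);print("fixture",r.x);print(r.fun.reshape(-1,2).round(1).tolist())
# bar rest: bar top front edge z=40 , px row 108+475/3 is front lower? 
for row in (444,475): print("bar edge x", [(c:=np.cos(r.x[2]))*(P[0]-r.x[0])+np.sin(r.x[2])*(P[1]-r.x[1]) for z in(8,26,40) for P in [plane(ms["fix"],(245+210/3,108+row/3),z)]])
q=lambda x,y:plane(ms["rack"],(235+(x-443)/2.2,155+y/4),69)
for n,c in dict(lone=[(717,108),(757,108),(711,467),(750,467)],m2=[(556,108),(592,108),(558,464),(588,464)]).items():
    P=np.array([q(*k) for k in c]);d=(P[2]+P[3]-P[0]-P[1])/2;print(n,P.mean(0),np.linalg.norm(d),np.arctan2(d[1],d[0]),np.linalg.norm(P[0]-P[1]),np.linalg.norm(P[2]-P[3]))
k=[(460,22),(784,25),(470,428),(770,428)]
P=np.array([plane(ms["rack"],(235+(x-443)/2.2,155+y/4),4) for x,y in k]);d=(P[2]+P[3]-P[0]-P[1])/2;print("rack",P.mean(0),np.linalg.norm(d),np.arctan2(d[1],d[0]))
E
```

```text
fixture [ 5.40268624e+02  1.27275597e+02 -2.15321290e-01]
[[-0.0, 0.2], [1.6, 0.1], [-1.6, 0.1], [0.1, 0.0], [2.2, 0.0], [0.9, -0.1], [-0.8, -0.0], [-2.4, -0.1], [0.4, -0.1], [-0.4, -0.2]]
bar edge x [np.float64(58.4530247186386), np.float64(52.214834727617834), np.float64(47.362909179046156)]
bar edge x [np.float64(70.3870859965668), np.float64(63.52598986355932), np.float64(58.18958176010916)]
lone [ 549.85570716 -125.9741252    69.        ] 80.40039691543008 -0.11258045293636529 15.18416647897111 16.015046872408963
m2 [ 541.65015646 -188.71816419   69.        ] 79.70027619542347 -0.1474609063902095 13.669203942049034 12.314106649815955
rack [ 544.78135869 -170.18359809    4.        ] 108.42940332048843 -0.13322188396263732
```

```bash
python3 - <<'E'
from h import *
yaw=np.pi-0.13
bot.grip(0.5,40)
bot.move_ptp([550.3,-125.8,130],[np.pi,0,yaw])
print(bot.movel([550.3,-125.8,33],max_speed=80,threshold=10), bot.get_state()['tcp_pos'])
bot.grip(0.0,40); bot.dwell(.3)
s=bot.get_state(); print(s['opening'],s['opening']*85,s['contact_force'],s['wrist_torque'],s['t'])
m=imaging.camera_model("wrist"); cv2.imwrite("pics/grip.png",imaging.capture("wrist"))
E
```

```text
False [ 550.77210799 -125.94428369   33.5306732 ]
0.19164019551845854 16.289416619068977 [-0.894102   -0.47803911  6.26860464] [0.00504623 0.12617846 0.00446716] 7.15
```

The fingers feel 16.3 mm, and in the image the lone module is the widest of the three. So it is the 17 mm module and goes in the wide channel. Next I lift, carry and look.

```bash
cat >> h.py <<'E'
F=np.array([540.27,127.28]); FY=-0.2153
def fw(x,y):
    c,s=np.cos(FY),np.sin(FY); return F+[c*x-s*y,s*x+c*y]
E
python3 - <<'E'
from h import *
import pickle
p=bot.get_state()['tcp_pos']
bot.movel([p[0],p[1],140],max_speed=80); bot.dwell(.2)
print(bot.get_state()['opening'],bot.get_state()['contact_force'])
t=fw(-15,32); rot=[np.pi,0,np.pi+FY]
bot.move_ptp([*t,140],rot); bot.movel([*t,78],max_speed=80); bot.dwell(.3)
m=imaging.camera_model("wrist"); im=imaging.capture("wrist"); pickle.dump(m,open("m2.pkl","wb"))
s=bot.get_state();print(t,s['tcp_pos'],s['orientation'],s['opening'],s['t'])
cv2.imwrite("pics/carry_full.png",im)
cv2.imwrite("pics/carry.png",cv2.convertScaleAbs(im,alpha=1.3,beta=25))
E
```

```text
0.19444613055545568 [ 0.09561029  1.02399621 -1.00020734]
[532.45281118 161.74580275] [532.64227026 161.80882132  78.30414964] [3.14138986e+00 5.12882795e-04 2.92634411e+00] 0.19327982745030756 11.275
```

View pics/carry.png

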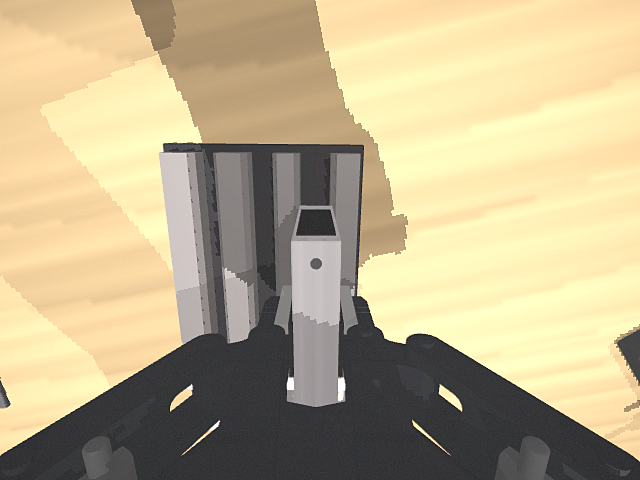

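The module's back end sits at columns 292–341, row 240, over the wide channel (dark, about 300–330 at row 155). I zoom in to check alignment.

```bash
python3 - <<'E'
from h import *
import pickle
m=pickle.load(open("m2.pkl","rb"))
# model overlay: wide channel lines & module predicted back face
for yy,z in((19.75,26),(22.75,21),(41.25,21),(44.25,26),(10.25,26)):
    print(yy,[proj(m,[*fw(x,yy),z])[0].round(1).tolist() for x in(-80,-60)])
print("mod",[[proj(m,[*fw(-55,32+d),z])[0].round(1).tolist() for d in(-8.5,8.5)] for z in(48.8,113.8)])
im=cv2.imread("pics/carry_full.png")[140:250,230:370]
im=cv2.resize(cv2.convertScaleAbs(im,alpha=1.6,beta=30),None,fx=5,fy=5,interpolation=cv2.INTER_NEAREST)
for k in range(0,700,50): cv2.putText(im,str(230+k//5),(k,8),0,.35,(0,0,255),1)
for k in range(0,550,50): cv2.putText(im,str(140+k//5),(0,k+4),0,.35,(0,0,255),1)
cv2.imwrite("pics/z2.png",im)
E
```

```text
19.75 [[292.7, 153.8], [293.4, 189.5]]
22.75 [[298.5, 153.5], [299.0, 188.4]]
41.25 [[330.7, 153.5], [330.2, 188.4]]
44.25 [[336.4, 153.9], [335.8, 189.6]]
10.25 [[275.8, 153.8], [276.9, 189.5]]
mod [[[298.0, 205.4], [330.9, 205.4]], [[288.2, 241.4], [339.3, 241.5]]]
```

View pics/z2.png

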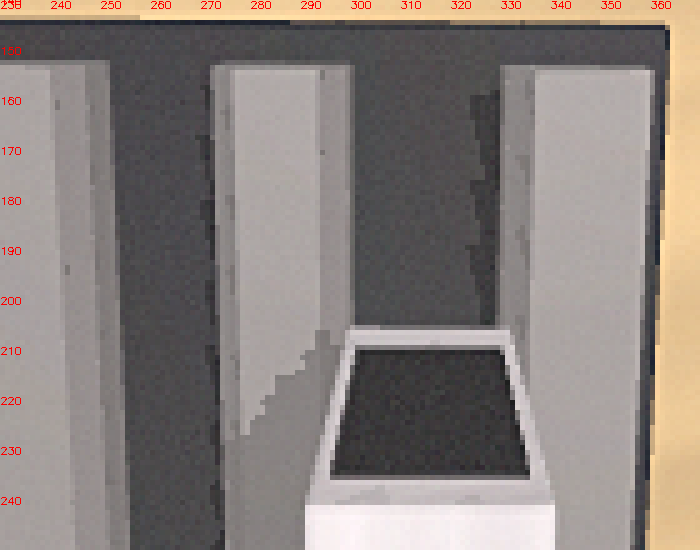

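The overlay agrees with the fixture pose. The module sits about 0.4 mm to +y, so I correct that and descend gently.

```bash
python3 - <<'E'
from h import *
t=fw(-15,31.55); rot=[np.pi,0,np.pi+FY]
print(bot.movel([*t,60],rot,max_speed=60,threshold=8)); bot.dwell(.2)
f0=np.array(bot.get_state()['contact_force'])
r=bot.movel([*t,33.5],rot,max_speed=15,threshold=6); bot.dwell(.2)
s=bot.get_state(); print(r,s['tcp_pos'],(np.array(s['contact_force'])-f0).round(1),s['wrist_torque'],s['opening'],s['t'])
E
```

```text
False
True [532.27221278 161.28955718  35.48121587] [ 0.  -0.4  7.9] [-0.00687539 -0.00839329 -0.02689221] 0.1926079883631842 13.5917
```

Floor reached: TCP is at 35.48 against 35.5 expected. From the first close view, the bar face (its bottom and top edges agree) is at about x=58.3, so contact should come at a centre of about 18.3. I ease the downward force, slide, and feel for it.

```bash
python3 - <<'E'
from h import *
rot=[np.pi,0,np.pi+FY]; u=np.array([np.cos(FY),np.sin(FY)]); v=np.array([-u[1],u[0]])
def rd():
    s=bot.get_state(); f=np.array(s['contact_force']); d=np.array(s['tcp_pos'][:2])-F
    return (d@u).round(2),(d@v).round(2),round(s['tcp_pos'][2],2),(f[:2]@u).round(2),(f[:2]@v).round(2),f[2].round(2),round(s['t'],2)
y=31.55; z=35.6
bot.movel([*fw(-15,y),z],rot,max_speed=10); bot.dwell(.2); print(rd())
print(bot.movel([*fw(8,y),z],rot,max_speed=25,threshold=6)); bot.dwell(.2); print(rd())
f0=rd()[3]
for x in np.arange(10,22.1,1):
    bot.movel([*fw(x,y),z],rot,max_speed=10,threshold=5); bot.dwell(.15); r=rd(); print(r)
    if r[3]-f0<-2.2: break
E
```

```text
(np.float64(-15.03), np.float64(31.55), np.float64(35.54), np.float64(-0.84), np.float64(0.32), np.float64(-0.34), 14.11)
True
(np.float64(-15.05), np.float64(31.5), np.float64(35.54), np.float64(0.59), np.float64(-1.17), np.float64(5.86), 14.58)
(np.float64(-14.98), np.float64(31.52), np.float64(35.59), np.float64(0.49), np.float64(0.21), np.float64(4.46), 15.3)
(np.float64(-14.92), np.float64(31.52), np.float64(35.65), np.float64(-0.44), np.float64(0.09), np.float64(3.64), 16.0)
(np.float64(-14.89), np.float64(31.5), np.float64(35.68), np.float64(-0.19), np.float64(-0.9), np.float64(3.48), 16.71)
(np.float64(-14.87), np.float64(31.48), np.float64(35.73), np.float64(0.0), np.float64(-0.06), np.float64(3.34), 17.44)
(np.float64(-14.79), np.float64(31.47), np.float64(35.79), np.float64(-0.46), np.float64(-0.06), np.float64(3.39), 18.18)
(np.float64(-14.76), np.float64(31.48), np.float64(35.86), np.float64(-1.25), np.float64(-0.28), np.float64(3.32), 18.93)
(np.float64(-14.73), np.float64(31.47), np.float64(35.88), np.float64(0.17), np.float64(-0.51), np.float64(3.96), 19.69)
(np.float64(-14.69), np.float64(31.45), np.float64(35.94), np.float64(-0.32), np.float64(0.14), np.float64(4.68), 20.47)
(np.float64(-14.62), np.float64(31.46), np.float64(36.02), np.float64(-0.4), np.float64(-0.07), np.float64(4.05), 21.25)
(np.float64(-14.56), np.float64(31.48), np.float64(36.07), np.float64(-0.25), np.float64(-1.6), np.float64(3.55), 22.05)
(np.float64(-14.55), np.float64(31.45), np.float64(36.1), np.float64(-0.38), np.float64(0.33), np.float64(4.35), 22.86)
(np.float64(-14.48), np.float64(31.43), np.float64(36.15), np.float64(-0.31), np.float64(-0.04), np.float64(3.47), 23.68)
(np.float64(-14.46), np.float64(31.43), np.float64(36.19), np.float64(-0.62), np.float64(-0.69), np.float64(4.44), 24.52)
```

The lines stop at once on a vertical force transient. I raise it slightly and check the force baseline.

```bash
cat >> h.py <<'E'
rot=[np.pi,0,np.pi+FY]; u=np.array([np.cos(FY),np.sin(FY)]); v=np.array([-u[1],u[0]])
def rd():
    s=bot.get_state(); f=np.array(s['contact_force']); d=np.array(s['tcp_pos'][:2])-F
    return [float(round(k,2)) for k in(d@u,d@v,s['tcp_pos'][2],f[:2]@u,f[:2]@v,f[2],s['opening'],s['t'])]
E
python3 - <<'E'
from h import *
for z in(36.6,37.4):
    bot.movel([*fw(-14.5,31.5),z],rot,max_speed=10); bot.dwell(.2); print(rd())
x0=rd()
for i in range(4): bot.dwell(.03); print(rd()[3:6])
m=imaging.camera_model("wrist"); im=imaging.capture("wrist")
cv2.imwrite("pics/ch_full.png",im)
im=cv2.resize(cv2.convertScaleAbs(im[130:400,180:420],alpha=1.6,beta=30),None,fx=2.2,fy=2.2,interpolation=cv2.INTER_NEAREST); cv2.imwrite("pics/ch.png",im)
E
```

```text
[-14.6, 31.39, 36.3, 0.19, 0.18, -1.62, 0.19, 24.97]
[-14.51, 31.49, 37.39, -0.45, -0.2, -1.28, 0.19, 25.42]
[0.67, -0.45, -1.03]
[0.01, 0.09, -1.72]
[0.57, 1.35, -1.47]
[0.5, 0.0, -1.03]
```

View pics/ch.png

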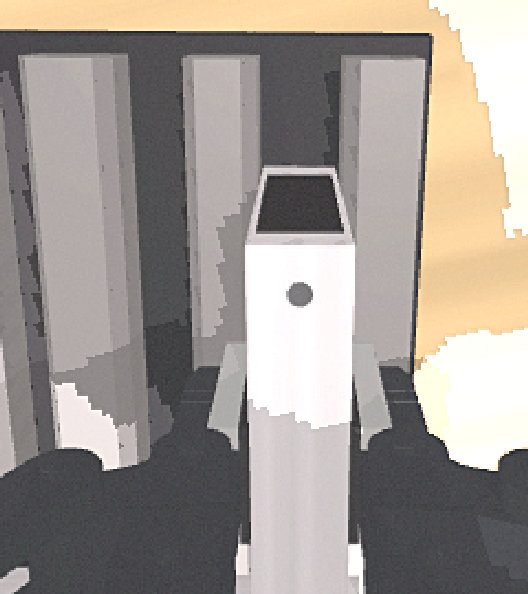

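Now free (fz about −1.3), with the module centred between the walls. I slide it slightly above the floor.

```bash
python3 - <<'E'
from h import *
y=31.5
bot.movel([*fw(-14.5,y),36.8],rot,max_speed=10); bot.dwell(.1); print(rd())
print(bot.movel([*fw(10,y),36.8],rot,max_speed=25,threshold=10)); bot.dwell(.2); print(rd())
E
```

```text
[-14.5, 31.51, 36.79, -0.09, 0.32, -1.32, 0.19, 25.95]
False
[9.87, 31.52, 36.81, -0.17, -0.1, -1.42, 0.19, 27.28]
```

```bash
python3 - <<'E'
from h import *
y=31.5; z=36.2
bot.movel([*fw(9.9,y),z],rot,max_speed=10); bot.dwell(.3); r=rd(); print(r)
f0=np.mean([ (bot.dwell(.02),rd()[3])[1] for _ in range(5)]); print(f0)
for x in np.arange(11,24.1,1):
    st=bot.movel([*fw(x,y),z],rot,max_speed=10,threshold=8); bot.dwell(.1)
    fm=np.mean([(bot.dwell(.02),rd()[3])[1] for _ in range(5)])-f0
    r=rd(); print(x,st,round(fm,2),r)
    if fm<-2.6 or st: break
E
```

```text
[9.91, 31.51, 36.22, -0.03, 0.03, -2.15, 0.19, 27.83]
0.017999999999999995
11.0 False -0.03 [10.97, 31.48, 36.18, 0.72, -0.62, -1.87, 0.19, 28.36]
12.0 False 0.22 [11.99, 31.46, 36.18, 0.91, -0.21, -0.64, 0.19, 28.79]
13.0 False -0.65 [12.99, 31.49, 36.19, -0.69, -0.62, -1.7, 0.19, 29.23]
14.0 False -0.17 [13.99, 31.51, 36.19, 0.85, 0.35, -1.93, 0.19, 29.66]
15.0 False 0.2 [14.96, 31.5, 36.2, 0.45, 0.1, -1.49, 0.2, 30.09]
16.0 False 0.2 [15.98, 31.5, 36.2, -0.35, -0.56, -0.96, 0.19, 30.52]
17.0 False 0.09 [17.02, 31.48, 36.21, 0.91, -0.54, -1.74, 0.19, 30.96]
18.0 False -0.05 [17.97, 31.48, 36.18, -0.79, -0.26, -1.82, 0.19, 31.39]
19.0 False -0.46 [18.83, 31.49, 36.14, -0.56, -0.08, -1.92, 0.2, 31.82]
20.0 False -1.34 [19.76, 31.48, 36.13, -2.45, -0.53, -1.01, 0.2, 32.26]
21.0 False -2.65 [20.81, 31.47, 36.13, -2.66, 0.8, -1.06, 0.19, 32.69]
```

Contact is at about 18.3, which matches the vision estimate, and the force slope is about 1 N/mm. I press to about 5 mm.

```bash
python3 - <<'E'
from h import *
y=31.5; z=36.2
for x in(22.2,23.0,23.7):
    st=bot.movel([*fw(x,y),z],rot,max_speed=8,threshold=8); bot.dwell(.1)
    fm=np.mean([(bot.dwell(.03),rd()[3])[1] for _ in range(12)]); print(x,st,round(fm,2),rd())
bot.dwell(.3)
cv2.imwrite("pics/press.png",imaging.capture("wrist"))
E
```

```text
22.2 False -3.8 [22.06, 31.49, 36.12, -3.81, -0.37, -1.44, 0.19, 33.49]
23.0 False -4.96 [22.9, 31.47, 36.13, -5.25, -0.33, -1.33, 0.19, 34.24]
23.7 False -5.31 [23.43, 31.46, 36.12, -5.05, -0.74, -0.52, 0.2, 34.99]
```

The bar is pressed about 5.1 mm (5.3 N) and was held over half a second. I back off gently, lower to the floor, release and retreat.

```bash
python3 - <<'E'
from h import *
y=31.5
bot.movel([*fw(18.8,y),36.1],rot,max_speed=10); bot.dwell(.1); print(rd())
bot.movel([*fw(18.8,y),35.4],rot,max_speed=8,threshold=4); bot.dwell(.1); print(rd())
bot.grip(0.4); bot.dwell(.3); print(rd())
bot.movel([*fw(18.8,y),150],rot,max_speed=80); 
bot.movel([*fw(-20,y-25),210],rot,max_speed=120); bot.dwell(.3)
m=imaging.camera_model("wrist"); im=imaging.capture("wrist"); print(rd())
for z in(6,71): print([proj(m,[*fw(18.6+a,32+b),z])[0].round(1).tolist() for a in(-40,40) for b in(-8.5,8.5)])
cv2.imwrite("pics/end.png",im)
E
```

```text
[19.4, 31.58, 36.35, -1.49, -0.0, -1.08, 0.19, 36.08]
[19.09, 31.62, 35.56, -0.95, -0.45, -0.59, 0.19, 36.43]
[18.86, 31.5, 35.42, 0.28, -0.24, 0.28, 0.4, 37.05]
[-20.05, 6.52, 209.49, 0.2, -0.13, -0.31, 0.4, 39.77]
[[331.5, 211.9], [347.8, 211.9], [330.5, 282.6], [345.8, 282.6]]
[[334.9, 227.1], [354.7, 227.1], [333.4, 310.8], [351.7, 310.8]]
```

View pics/end.png

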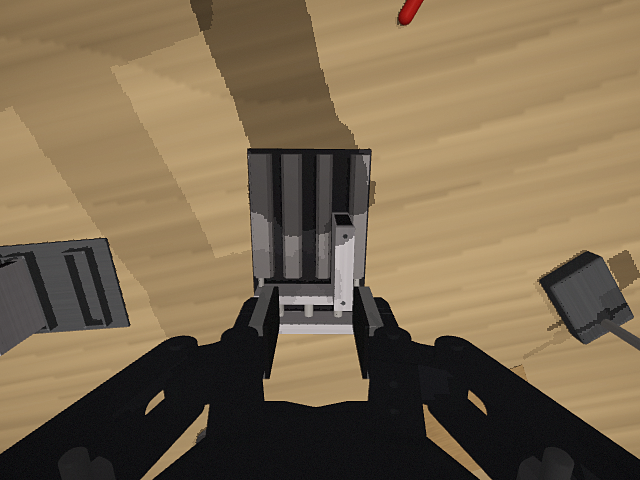

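The module stands upright in the wide channel. Its top face spans about (336,227) to (352,312), matching the prediction of (335,227) to (352,311), and the gripper is clear.

```bash
python3 -c "
from bench import bot
bot.sign_off()"
```

```text
the job is handed in; nothing more can be done
```

The lone module is in the wide (18.5 mm) channel, down on the floor and standing upright. I handed the job in at about 40 s of the 64 s allowed.

- **Thickness:** the fingers read 16.3 mm, and in the image it was the widest of the three modules, so I took it as the 17 mm one.
- **Pressing the bar:** I felt contact with the module's centre about 18.4 mm beyond the fixture's origin; the camera estimate was 18.3 mm. I pressed to about 5.1 mm (5.3 N) and held it there for more than half a second. Then I backed off, lowered it and let go.
- **Final check:** the last picture shows the module's top face within about 1 to 2 pixels of the predicted upright pose, with the gripper well clear. I did not look again at the other two modules or the bench things. Nothing in the robot's path should have touched them.
- **What went wrong:** my first attempt to slide the module stopped repeatedly on vertical force (4 to 6 N), because it was still rubbing on the channel floor. I raised it about 0.7 mm, so it was that far above the floor while pressing, inside the 2.5 mm limit.

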